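# Code the charger and dock the battery pack

### The job

First roll the ridged code wheel of the charging station up, pushing the top of the wheel away from the robot ridge by ridge, until its green field is centred at the top, level with the two orange pointers. Then lift the grey battery pack with the green band out of its blue travel holder, stand it upright on the free worktop and let go, take it again by its other two faces and lower it gently (do not drop it) all the way down into the station's charging bay. Leave the wheel on green and do not disturb the white bottle, the paper roll, the needle pack or the gauze pad.

Things in the scene. Friction and masses are not known exactly. Their poses are not given: they have to be found in the camera images.
- station: Charging station, fixed to the worktop: grey plate 124 (x) by 196 (y) by 10 mm, white wheel housing on its -y half, white charging bay on its +y half. Origin under the plate's centre, on the worktop; x points away from the robot at yaw 0, z up. Housing: x -57 to +57, y -75 to -29, walls 64 mm high; at x = 0 an orange pointer, tip 76 mm high, on each side wall.
- wheel_axis (a point): Centre of the code wheel, at station (0, -52, 54) mm; it turns about the station's y direction. Wheel 26 mm wide, core radius 35 mm (coloured fields up to 36 mm), with 8 black ridges 45 degrees apart, 6 mm thick, tips at radius 50 mm, their tops so up to 104 mm above the worktop. No clicks: steady friction (about 3 N at a ridge tip) holds it where it is left.
- wheel (a joint): Wheel angle, rad, stops at -0.3 and 3.5; starts at 0 to 0.9. Grows as the wheel's top goes to the station's +x (away from the robot). Field k is at the top at joint = k x 0.785: 0 white, 1 yellow, 2 blue, 3 green (2.356), 4 red, 5 white. Ridges lie midway between fields: k-th ridge (0 to 7) at joint - 0.393 - k x 0.785 from straight up, positive to +x.
- bay (a point): Centre of the bay's floor, at station (0, 60, 10) mm, axes as the station's. The pack stands here upright, its x along the station's x (either way). Tall cheeks with inner faces at x +-32.5 mm (6 mm thick, 42 wide, flared tops 112 mm above the worktop) cover its x faces; low lips at y +-25.5 mm (5 thick, 26 mm above the worktop). Only the pack's y faces can be gripped here.
- holder: Blue travel holder, fixed: plate 90 (x) by 84 (y) by 10 mm. Origin under its centre, on the worktop, z up. Tall cheeks with inner faces at y +-25.5 mm (6 mm thick, 48 wide, flared tops 112 mm above the worktop) cover the pack's y faces; low lips at x +-32.5 mm (5 thick, 26 mm above the worktop). Only the pack's x faces can be gripped here.
- pack: Battery pack, loose, 0.25 to 0.5 kg: upright grey block 58 mm (x) by 44 mm (y) by 96 mm high with a green band around it. Origin at the centre of its underside, z up. It starts upright on the holder's plate, its axes along the holder's.
- white_bottle: White bottle with a blue label, loose, 61 mm across, 150 mm high; origin at the centre of its underside. A bystander.
- paper_roll: White roll standing on end, loose, 33 mm across, 60 mm high; origin at the centre of its underside. A bystander.
- needles: Flat red and white needle pack, loose, 30 by 86 by 9 mm; origin at the centre of its underside. A bystander.
- gauze_pad: Folded white gauze pad, loose, 37 by 57 by 10 mm; origin at the centre of its underside. A bystander.

How it is judged:
By the outcome, as a careful person would: the job done as asked, in the order asked, and still so for the second after the job is handed in, with the robot touching nothing.
It also fails if it takes over 70 s, if anything falls off the work surface, if the arm or the gripper's body presses on something with over 40 N, if the wrist force passes 120 N, or if a joint passes its speed limit or range.

### The arm

A 7-joint arm with a two-finger parallel gripper is mounted at the origin on a cart in front of the work surface, level with it; the furniture and walls round the work are solid. World frame = base frame: x ahead of the robot, y to its left, z up, the work surface at z = 0. Lengths are in mm, angles in rad, forces in N, time in s.
With the tool pointing down it reaches from about 350 to 775 mm from the base axis. Payload 3.1 kg.
Tool frame: the origin (TCP) lies at the very end of the fingers, on their centre line; the grasp point (between the pads) lies tcp_to_grasp behind it (tcp_to_grasp is the distance from the TCP to the grasp point, in mm); z points along the fingers, y is the line along which they close (so a half turn about z gives the same grasp; the last joint's range is limited). The gripper opens to 85 mm and grips with 20 to 120 N. Pads are 22 mm wide; open, the fingers measure 114 mm over their backs; the gripper's body (76 mm by 85 mm) begins 54 mm behind the grasp point. The pads swing forward as they close: fully open they stand 13 mm farther back than shut.
Start: joints at [1.301, 0.311, 0.014, 1.512, -0.004, 1.319, -0.027], TCP at [124.242, -535.8, 231.304] pointing down, gripper open.
Joint ranges: [-2.7, 2.7], [-0.3, 1.91], [-1.27, 1.3], [0.12, 2.57], [-1.44, 4.58], [0.2, 2.03], [-3.05, 3.05]. Speed limits (rad/s): [2.79, 2.79, 3.14, 3.14, 3.14, 3.14, 3.14].

### API

Orientations are given as [roll, pitch, yaw] about the fixed x, y, z axes, in that order (R = Rz(yaw) Ry(pitch) Rx(roll)).
In Python, from rig import * gives the robot as it stands. The module is installed in compiled form; this text tells all that it offers.
- The arm moves only by the shell command python3 -m pendant 'ROWS'. ROWS is JSON, a list of rows, each a list of 3 entries, a list of its own where there are three numbers: the shift along the tool's x, y, z in m, then the turn about the tool's z in degrees, then the closure in counts, from 0 (fully open) to 255 (shut). In form: [[[x, y, z], twist, jaw], ...]. A call has 1 to 10 rows; each row shifts and turns the commanded pose from where the row before left it, along the tool's axes as they then stand; what a row does not reach is not made up. A row lasts 1/8 s, in which the tool goes at most 62.5 mm and 10.7 degrees, less where a joint would pass 70% of its speed; a pose out of reach is approached as far as the arm can. A call is refused whole if a number of a shift passes 0.0625 or a number of a turn 10.7, either way. A call with a gripper value outside its range is refused whole. The fingers move at their own pace and stop on an object; the grip force is fixed at half the most. Time passes only in rows, so rows that do not move let the fingers close. It gives the time, the measured TCP pose, the force, the opening and the grip force at its end, in the units of the state.
- get_obs(): the state, without advancing time (a new reading comes with each control period).
- get_image(name): name is "scene" or "top" or "wrist"; returns (picture, depth): 420x560x3 uint8, blue, green, red; 420x560 float32, mm along the optical axis (not along the pixel's ray), 0 where there is no reading.
- camera_info(name): a dict with "mtx" (3x3 intrinsics, pixels), "camera_from_world" (4x4, takes a point from world to camera coordinates). Camera axes: x right, y down, z forward; pixel columns grow to the right and rows downward; lengths in mm; the calibration is good to about 2 mm. A picture is of the moment at which its call begins: read the wrist's pose just before it. camera_info takes no time and is no camera call; for the wrist camera it gives the pose at the moment of the call.
- hand_in(): hands the job in; it is judged then, once.
Trained networks look in the newest picture that a camera, given by its name, has taken for a name from the list of things; names that differ only in an ending like _2 or _b are one class to them, and where a whole thing is asked for, a point or a joint stands for the part that bears it (a point fixed in the world has none). Each returns a list of dicts, best first, with "confidence" (0 to 1); they miss things now and then, are a little off and sometimes report something else, mostly with a low value. They report only what shows in the picture. A call takes as long as a camera call.
- search_frame(camera, target): "bbox" ([left, top, right, bottom] in pixels, round what is visible of it).
- outline_of(camera, target): "mask" (420x560 bool, what is visible of it) and "bbox" ([left, top, right, bottom] in pixels, round what is visible of it).
- place_of(camera, target): "centre" ([column, row] in pixels: a listed point, or the origin of a listed thing).
The state is a dict: "time_s": time; "joint_positions": joint angles; "joint_velocities": joint speeds; "effort": joint torques, N m; "tool_pos": TCP position; "ee_rot": TCP orientation; "force": force on the tool from outside, world axes, zero at the start; "wrist_torque": the same for the moment, N m; "grip_width": finger opening in mm; "gripper_force": force on a finger pad.
Only numpy, scipy, OpenCV 4.12 (cv2) and the standard library are available. Lean on these libraries where they do the work, as an engineer would, in place of code of your own. Each camera call takes 0.05 s, during which the arm holds its last target. There are 200 camera calls.

## Working session

There is one attempt and no reset: what is moved stays moved. The work goes in short steps, Python scripts to look and compute and a shell command to move; the robot and the scene stay as the last step left them, time stands still between calls to the robot, and variables do not carry over. Pictures are saved under pics/ and viewed, at most 10 in all, crops included, and the job is handed in when it is done.

```bash
mkdir -p pics; cat > h.py <<'E'
from rig import *
import numpy as np, cv2
def unproj(cam,uv,z=None,depth=None):
    i=camera_info(cam);K=np.array(i["mtx"]);T=np.linalg.inv(np.array(i["camera_from_world"]))
    r=np.linalg.inv(K)@np.array([uv[0],uv[1],1.0])
    if depth is not None: return (T@np.append(r*depth,1))[:3]
    d=T[:3,:3]@r;o=T[:3,3]
    return o+d*(z-o[2])/d[2]
def cloud(cam,dep):
    i=camera_info(cam);K=np.array(i["mtx"]);T=np.linalg.inv(np.array(i["camera_from_world"]))
    v,u=np.mgrid[:420,:560];r=np.stack([u,v,np.ones_like(u)],-1)@np.linalg.inv(K).T
    return (r*dep[...,None])@T[:3,:3].T+T[:3,3]
E
python3 - <<'E'
from h import *
o=get_obs();print({k:np.round(v,3).tolist() for k,v in o.items()})
for c in("scene","top"):
    im,d=get_image(c);cv2.imwrite(f"pics/{c}0.png",im);np.save(f"{c}0.npy",d)
    print(c,np.round(camera_info(c)["camera_from_world"],3).tolist(),np.round(camera_info(c)["mtx"],1).tolist())
    for t,z in(("station",0),("holder",0),("pack",0),("wheel_axis",54),("bay",10),("white_bottle",0),("paper_roll",0),("needles",0),("gauze_pad",0)):
        r=place_of(c,t)[:1]
        for e in r: print(c,t,np.round(e["centre"]),round(e["confidence"],2),np.round(unproj(c,e["centre"],z)))
E
```

```text
{'time_s': 0.0, 'joint_positions': [1.301, 0.312, 0.014, 1.513, -0.004, 1.319, -0.027], 'joint_velocities': [-0.001, 0.001, -0.001, 0.001, -0.001, 0.0, 0.001], 'effort': [0.0, -37.992, 0.146, -23.059, 0.012, 0.014, -0.0], 'tool_pos': [124.028, -535.076, 230.204], 'ee_rot': [-3.139, 0.0, 0.228], 'force': [-0.766, -0.476, -1.632], 'wrist_torque': [0.024, -0.044, 0.05], 'gripper_force': 0.0, 'grip_width': 85.511}
scene [[-0.517, -0.856, 0.014, 237.365], [-0.612, 0.358, -0.706, 427.106], [0.599, -0.373, -0.708, 1064.149], [0.0, 0.0, 0.0, 1.0]] [[537.1, 0.0, 275.2], [0.0, 537.1, 200.4], [0.0, 0.0, 1.0]]
scene station [236. 243.] 0.87 [556.  59.   0.]
scene holder [342. 189.] 0.8 [ 578. -293.    0.]
scene pack [345. 191.] 0.67 [ 569. -297.    0.]
scene wheel_axis [249. 218.] 0.65 [570.  12.  54.]
scene bay [213. 249.] 0.9 [559. 121.  10.]
scene white_bottle [254. 180.] 0.75 [737. -98.   0.]
scene needles [416. 228.] 0.77 [ 358. -375.    0.]
scene gauze_pad [183. 334.] 0.56 [381. 285.   0.]
top [[-0.022, -1.0, -0.017, -22.814], [-0.988, 0.025, -0.155, 557.056], [0.155, 0.014, -0.988, 1104.99], [0.0, 0.0, 0.0, 1.0]] [[433.8, 0.0, 280.6], [0.0, 433.8, 214.1], [0.0, 0.0, 1.0]]
top station [242. 217.] 0.89 [557.  71.   0.]
top holder [372. 212.] 0.82 [ 562. -287.    0.]
top pack [377. 207.] 0.98 [ 576. -301.    0.]
top wheel_axis [262. 209.] 0.65 [569.  12.  54.]
top bay [222. 216.] 0.71 [561. 124.  10.]
top white_bottle [302. 147.] 0.77 [ 752. -100.    0.]
top paper_roll [330. 158.] 0.72 [ 719. -179.    0.]
top needles [408. 292.] 0.78 [ 346. -370.    0.]
top gauze_pad [159. 287.] 0.81 [373. 296.   0.]
```

```bash
python3 - <<'E'
import cv2
a=cv2.imread("pics/scene0.png");b=cv2.imread("pics/top0.png")
cv2.imwrite("pics/s1.png",cv2.resize(a[130:380,130:480],(784,560),interpolation=cv2.INTER_CUBIC))
cv2.imwrite("pics/t1.png",cv2.resize(b[110:340,130:450],(800,575),interpolation=cv2.INTER_CUBIC))
E
```

```text
(no output)
```

View pics/s1.png

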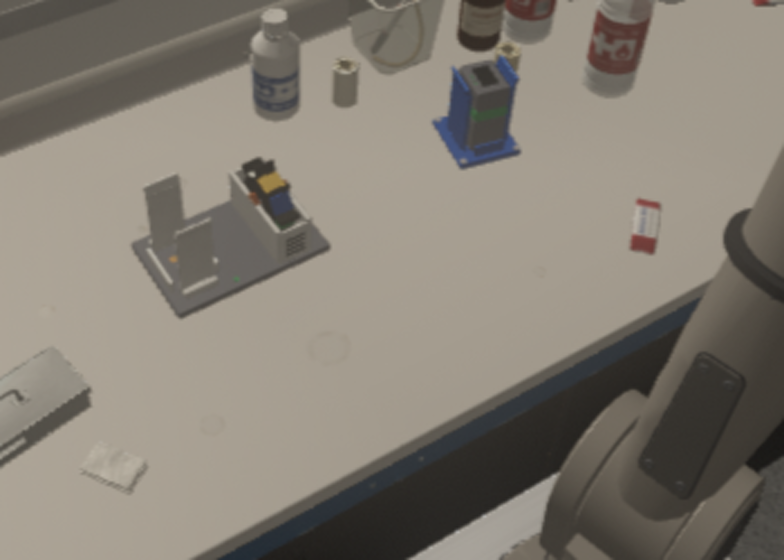

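View pics/t1.png

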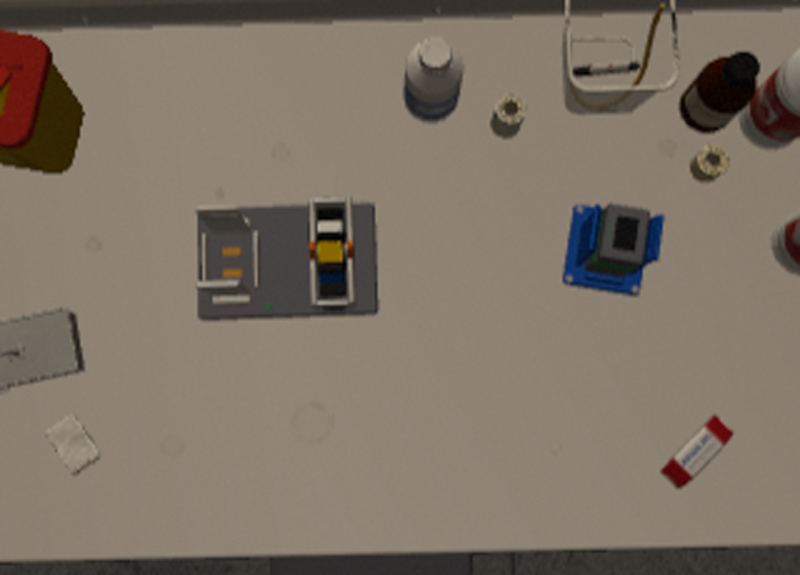

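The scene view shows the station (crop 230,240), the bottle, the roll, the blue holder with the pack (480,110), the needles and the gauze. The top view shows yellow at the wheel top (330,252), between the orange pointers. Next I fit the poses from depth.

```bash
cat > fit.py <<'E'
from h import *
def rect(P,zlo,zhi,c,r,m=None):
    s=(P[...,2]>zlo)&(P[...,2]<zhi)&(np.hypot(P[...,0]-c[0],P[...,1]-c[1])<r)
    if m is not None: s&=m
    s=cv2.morphologyEx(s.astype(np.uint8),cv2.MORPH_OPEN,np.ones((2,2)))>0
    q=P[s][:,:2].astype(np.float32);R=cv2.minAreaRect(q)
    return len(q),np.round(R[0],1),np.round(R[1],1),round(R[2],2)
E
python3 - <<'E'
from fit import *
for c in("top","scene"):
    d=np.load(f"{c}0.npy");im=cv2.imread(f"pics/{c}0.png");P=cloud(c,d);get_image(c)
    print(c,"table z",np.median(P[...,2][(abs(P[...,0]-450)<40)&(abs(P[...,1])<80)]))
    for t,cc,r in(("station",(557,65),150),("holder",(565,-292),80)):
        m=outline_of(c,t)[0]["mask"]
        print(t,"plate",rect(P,5,14,cc,r,m))
    print("pack top",rect(P,90,101,(570,-295),60,(im.max(2)-im.min(2)<25)))
    s=(abs(P[...,1]-12)<9)&(abs(P[...,0]-560)<60)&(P[...,2]>70)
    q=P[s];print("wheel",len(q));k=np.argsort(-q[:,2])
    col=im[s]
    for i in k[:45]: print(np.round(q[i]).astype(int).tolist(),col[i].tolist(),end=" ")
    print()
E
```

```text
top table z -1.1959972821589417
station plate (1823, array([498.1,  56.8]), array([254.4, 199.9]), 3.9)
holder plate (227, array([ 462.7, -198.4]), array([109. , 321.1]), 48.72)
pack top (4, array([ 539.5, -278.9]), array([5.1, 0.3]), 82.17)
wheel 210
[576, 17, 105] [18, 20, 21] [574, 9, 104] [10, 10, 12] [576, 4, 103] [16, 18, 19] [574, 7, 103] [9, 9, 8] [574, 12, 103] [13, 12, 14] [577, 20, 102] [21, 22, 24] [577, 14, 102] [16, 18, 18] [574, 17, 102] [11, 12, 15] [572, 15, 101] [7, 7, 6] [577, 12, 101] [15, 17, 18] [574, 4, 100] [9, 9, 12] [572, 12, 100] [6, 5, 5] [572, 10, 100] [3, 6, 8] [577, 7, 100] [17, 18, 19] [575, 15, 100] [5, 10, 10] [577, 10, 99] [16, 19, 18] [572, 7, 99] [5, 2, 5] [539, 10, 98] [12, 9, 7] [575, 20, 98] [7, 8, 7] [539, 15, 97] [15, 11, 10] [542, 5, 97] [17, 19, 18] [539, 20, 97] [16, 13, 12] [573, 20, 97] [0, 1, 3] [572, 5, 97] [6, 4, 3] [573, 17, 96] [6, 6, 6] [542, 15, 96] [17, 18, 20] [542, 8, 96] [14, 15, 16] [537, 8, 96] [33, 17, 6] [570, 10, 95] [3, 54, 73] [542, 13, 95] [15, 18, 19] [539, 13, 95] [17, 14, 15] [537, 13, 95] [32, 15, 3] [539, 5, 95] [
[... 1076 characters left out ...]
63, 69] [573, 3, 98] [56, 63, 67] [577, 10, 98] [51, 57, 61] [568, 9, 98] [51, 61, 66] [572, 21, 97] [51, 57, 60] [536, 21, 97] [56, 58, 61] [575, 19, 97] [51, 56, 60] [576, 7, 97] [51, 57, 61] [542, 9, 97] [57, 78, 90] [539, 11, 97] [53, 60, 64] [571, 4, 97] [54, 61, 65] [542, 15, 96] [56, 71, 81] [536, 18, 96] [63, 60, 61] [541, 21, 96] [55, 72, 81] [536, 12, 96] [59, 59, 62] [538, 9, 96] [52, 58, 62] [576, 13, 96] [51, 57, 61] [536, 4, 96] [68, 74, 80] [573, 6, 96] [51, 57, 61] [578, 15, 96] [51, 57, 60] [574, 14, 96] [51, 57, 61] [536, 10, 96] [57, 59, 61] [571, 16, 95] [52, 63, 69] [541, 12, 95] [53, 63, 68] [542, 6, 95] [55, 71, 81] [576, 16, 95] [51, 57, 61] [574, 11, 94] [51, 57, 62]
```

```bash
python3 - <<'E'
from fit import *
def big(m):
    n,l,st,_=cv2.connectedComponentsWithStats(m.astype(np.uint8));return l==1+np.argmax(st[1:,4])
d=np.load("top0.npy");im=cv2.imread("pics/top0.png");P=cloud("top",d)
hsv=cv2.cvtColor(im,cv2.COLOR_BGR2HSV);x,y,z=P[...,0],P[...,1],P[...,2]
box=lambda a,b,r:(abs(x-a)<r)&(abs(y-b)<r)
m=big(box(557,65,125)&(hsv[...,2]<100)&(abs(z-9)<6)|box(557,65,110)&(z>20))
def fit(m,zp):
    v,u=np.nonzero(m);q=np.array([unproj("top",(a,b),zp)[:2] for a,b in zip(u,v)],np.float32);return cv2.minAreaRect(q)
s=big(box(557,65,125)&(abs(z-9)<6));print("station",fit(s,10), z[s].mean())
s=big(box(565,-290,70)&(hsv[...,0]>100)&(hsv[...,1]>120)&(abs(z-9)<7));print("holder",fit(s,10),z[s].mean())
s=big(box(565,-290,60)&(abs(z-96)<7)&(hsv[...,1]<110));print("packtop",fit(s,96),z[s].mean())
P2=cloud("scene",np.load("scene0.npy"));im2=cv2.imread("pics/scene0.png");h2=cv2.cvtColor(im2,cv2.COLOR_BGR2HSV)
b2=(abs(P2[...,0]-565)<70)&(abs(P2[...,1]+290)<70)&(P2[...,2]>91)&(P2[...,2]<102)&(h2[...,1]<110)
if b2.any(): print("pack scene",cv2.minAreaRect(P2[big(b2)][:,:2].astype(np.float32)))
# cheeks of holder / bay above 60
for n,a,b in(("bay",560,122),("hold",567,-292)):
  for PP in(P,P2):
    s=(abs(PP[...,0]-a)<55)&(abs(PP[...,1]-b)<50)&(PP[...,2]>107)&(PP[...,2]<116);print(n,s.sum(),np.round(cv2.minAreaRect(PP[s][:,:2].astype(np.float32)),1) if 0 else cv2.minAreaRect(PP[s][:,:2].astype(np.float32)))
# orange pointers
s=(hsv[...,0]<14)&(hsv[...,1]>170)&box(557,20,60)&(z>40);print("orange",np.round(P[s][:,:3]).astype(int).tolist())
E
```

```text
station ((562.8294677734375, 64.10786437988281), (124.22138977050781, 198.04945373535156), 0.7612686157226562) 8.503419643810332
holder ((568.0363159179688, -284.4378967285156), (82.28064727783203, 86.10242462158203), 78.974609375) 8.7309702789738
packtop ((570.802490234375, -266.602783203125), (10.489587783813477, 57.37408447265625), 84.16036224365234) 98.34232634712714
pack scene ((563.3200073242188, -284.7819519042969), (65.69960021972656, 54.26494598388672), 76.05342102050781)
bay 69 ((563.3021850585938, 124.33586883544922), (82.68350219726562, 39.910499572753906), 0.03527737781405449)
bay 86 ((563.6224975585938, 122.54047393798828), (85.68834686279297, 39.818363189697266), 1.2679988145828247)
hold 141 ((566.80615234375, -284.564208984375), (68.842529296875, 49.798011779785156), 79.73223876953125)
hold 142 ((567.09814453125, -285.3643493652344), (70.02029418945312, 52.882694244384766), 79.83306884765625)
orange [[573, 20, 97], [576, -6, 62], [573, 33, 65], [573, 30, 68], [572, -7, 67], [572, -9, 68], [570, 32, 72], [569, 29, 73], [569, -7, 70], [568, -9, 75], [567, 32, 73], [567, 30, 71], [565, -7, 75], [566, -9, 74], [564, 32, 75], [564, 29, 74], [563, -7, 75], [562, -9, 77], [562, 32, 73], [562, 30, 70], [561, -6, 68], [561, -9, 68], [559, 32, 69], [559, 30, 71], [559, -6, 67], [559, -9, 68]]
```

```bash
python3 -c "
import rig;print([ (k,getattr(rig,k)) for k in dir(rig) if 'grasp' in k])"; python3 -m pendant '[[[0,0,0],6.3,255],[[0,0,0],6.2,255],[[0.032,-0.0456,0],0,255],[[0.032,-0.0456,0],0,255],[[0.032,-0.0456,0],0,255],[[0.032,-0.0456,0],0,255],[[0.032,-0.0456,0],0,255],[[0.032,-0.0456,0],0,255],[[0.032,-0.0456,0],0,255],[[0.032,-0.0456,0],0,255]]'
```

```text
[('tcp_to_grasp', 18.700000000000003)]
time_s: 2.55
tool_pos: [377.6, -167.1, 231.7]
ee_rot: [3.141, -0.001, 0.009]
force: [1.2, -0.9, -0.2]
grip_width: 0.2
gripper_force: 0.0
```

```bash
python3 -m pendant '[[[0.033,-0.0445,0.01],0,255],[[0.033,-0.0445,0.01],0,255],[[0.033,-0.0445,0.01],0,255],[[0.033,-0.0445,0.01],0,255],[[0,0,0],0,255]]'; python3 - <<'E'
from h import *
im,d=get_image("wrist");cv2.imwrite("pics/w0.png",im);i=camera_info("wrist");T=np.linalg.inv(i["camera_from_world"]);print(np.round(T,3).tolist())
P=cloud("wrist",d);np.save("w0.npy",d)
s=(abs(P[...,1]-12)<10)&(abs(P[...,0]-563)<55)&(P[...,2]>85)&(P[...,2]<115)
q=P[s];q=q[np.argsort(q[:,0])];b=np.round(q[:,0]/3)
for k in np.unique(b): print(int(k*3),np.round(q[b==k][:,2].max(),1),(b==k).sum())
print(get_obs()["tool_pos"])
E
```

```text
time_s: 3.18
tool_pos: [507.8, 16.5, 190.5]
ee_rot: [-3.137, 0.001, 0.019]
force: [0.1, 0.0, 0.2]
grip_width: 0.0
gripper_force: 0.0
[[0.014, -0.948, -0.318, 589.433], [-1.0, -0.014, -0.003, 15.514], [-0.001, 0.318, -0.948, 333.175], [0.0, 0.0, 0.0, 1.0]]
537 96.3 23
540 99.0 92
543 98.7 136
546 95.7 144
549 91.3 125
552 89.0 109
555 89.8 111
558 90.7 113
561 90.7 111
564 91.4 120
567 92.3 126
570 92.2 116
573 102.6 88
576 104.7 146
579 104.9 158
582 89.3 132
585 87.0 48
588 85.0 1
[507.0796755   13.08087059 190.70585596]
```

View pics/w0.png

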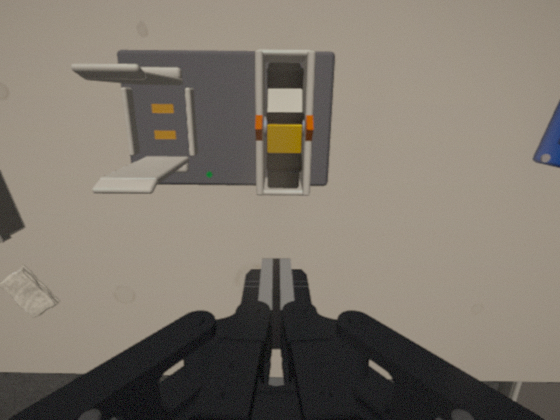

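The wrist view shows yellow (285,138) just robot-side of the pointers (260/310,127), so the joint is about 0.67. I start the first stroke.

```bash
python3 -m pendant '[[[0,0.001,0.04],0,255],[[0,0,0.04],0,255],[[0,0,0.0177],0,255],[[0.015,0,0],0,255],[[0.01,0,0],0,255],[[0.01,0,0],0,255],[[0.01,0,0],0,255],[[0.01,0,0],0,255],[[0.009,0,0],0,255],[[0,0,0],0,255]]'
```

```text
time_s: 4.47
tool_pos: [571.7, 9.2, 94.2]
ee_rot: [3.141, -0.002, 0.008]
force: [-0.4, -0.4, -0.9]
grip_width: 0.0
gripper_force: 0.0
```

```bash
cat > wh.py <<'E'
from h import *
im,d=get_image("wrist");P=cloud("wrist",d)
import sys; cv2.imwrite(sys.argv[1],im)
s=(abs(P[...,1]-12)<10)&(abs(P[...,0]-563)<55)&(P[...,2]>80)&(P[...,2]<115)
q=P[s];c=im[s];b=np.round(q[:,0]/3)
for k in np.unique(b): print(int(k*3),np.round(q[b==k][:,2].max(),1),(b==k).sum(),np.median(c[b==k],0))
print(get_obs()["tool_pos"])
E
python3 -m pendant '[[[0,0,-0.04],0,255],[[-0.02,-0.002,-0.04],0,255],[[-0.04,0,-0.01],0,255],[[0,0,0],0,255]]'; python3 wh.py pics/w1.png
```

```text
time_s: 4.97
tool_pos: [508.6, 11.6, 183.9]
ee_rot: [3.14, 0.001, 0.01]
force: [0.7, -0.6, -0.2]
grip_width: 0.0
gripper_force: 0.0
543 80.4 2 [47.5 71.5 53. ]
546 82.8 39 [50. 62. 54.]
549 100.8 29 [49. 53. 55.]
552 102.7 120 [51.  53.  57.5]
555 102.6 170 [53. 55. 59.]
558 95.8 170 [53. 54. 58.]
561 91.7 114 [123.  72.  53.]
564 91.0 112 [126.   75.   53.5]
567 90.8 123 [127.  75.  53.]
570 91.2 130 [128.  76.  55.]
573 91.2 118 [128.   75.5  55. ]
576 91.2 139 [129.  77.  56.]
579 90.7 125 [131.  79.  57.]
582 93.9 138 [48. 49. 55.]
585 100.7 121 [43. 48. 55.]
588 101.5 154 [46. 52. 58.]
591 101.4 145 [45. 75. 94.]
594 81.7 25 [  2. 153. 189.]
[510.0130338   11.20100645 183.54043338]
```

```bash
python3 -m pendant '[[[0,0,0.045],0,255],[[0,0,0.0446],0,255],[[0.015,0,0],0,255],[[0.01,0,0],0,255],[[0.01,0,0],0,255],[[0.01,0,0],0,255],[[0.009,0,0],0,255],[[0,0,0],0,255]]';python3 -m pendant '[[[-0.003,0,0],0,255],[[0,0,-0.04],0,255],[[-0.02,0,-0.04],0,255],[[-0.04,0,-0.01],0,255],[[0,0,0],0,255]]'; python3 wh.py pics/w2.png
```

```text
time_s: 6.02
tool_pos: [565.8, 12.4, 93.6]
ee_rot: [-3.141, -0.001, 0.01]
force: [-1.0, -0.6, 0.1]
grip_width: 0.0
gripper_force: 0.6
time_s: 6.65
tool_pos: [501.2, 12.0, 185.8]
ee_rot: [3.14, -0.004, 0.01]
force: [0.9, -0.5, 0.3]
grip_width: -0.3
gripper_force: 0.0
543 98.2 29 [46. 53. 62.]
546 99.9 115 [48. 54. 56.]
549 99.3 153 [50. 57. 59.]
552 95.5 160 [50. 56. 58.]
555 89.7 115 [51. 66. 54.]
558 89.7 114 [ 59. 110.  51.]
561 90.1 139 [ 59. 110.  50.]
564 90.8 120 [ 59. 111.  50.]
567 90.7 117 [ 60. 111.  50.]
570 91.5 144 [ 60. 111.  50.]
573 91.4 117 [ 61. 112.  49.]
576 93.2 143 [ 59. 100.  51.]
579 101.5 120 [43. 46. 46.]
582 103.3 152 [47. 50. 50.]
585 102.9 146 [70.5 58.  53. ]
588 85.6 117 [148.  87.  51.]
591 83.5 128 [148.   86.5  52. ]
594 80.9 9 [147.  86.  53.]
609 80.6 4 [45.5 46.5 50.5]
[502.38902353  11.60300665 185.25062003]
```

View pics/w2.png

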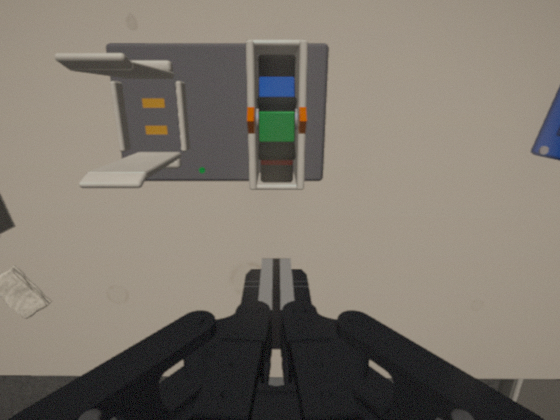

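```bash
cat > gr.py <<'E'
from h import *
import sys
im=cv2.imread(sys.argv[1]);i=camera_info("wrist");K=np.array(i["mtx"]);T=np.array(i["camera_from_world"])
h=cv2.cvtColor(im,cv2.COLOR_BGR2HSV)
def pix(p): q=T@np.append(p,1);q=K@q[:3];return q[:2]/q[2]
o=(h[...,0]<12)&(h[...,1]>170)&(h[...,2]>120);o[200:]=0
n,l,st,ce=cv2.connectedComponentsWithStats(o.astype(np.uint8))
for k in range(1,n):
    if st[k,4]>20: print("orange",st[k],ce[k])
g=(abs(h[...,0].astype(int)-65)<15)&(h[...,1]>110);g[200:]=0
n,l,st,ce=cv2.connectedComponentsWithStats(g.astype(np.uint8));k=1+np.argmax(st[1:,4]);print("green",st[k],ce[k])
y0,y1=st[k,1],st[k,1]+st[k,3]
for r in(y0,y1): print("green edge x at z 89:",unproj("wrist",(ce[k][0],r),89))
for a in(558,563,568): print(a,"pointer tip",pix([a,-10,76]),"ptr base z64",pix([a,-10,64]),"housing near/far top",pix([a-57,12,64])[1],pix([a+57,12,64])[1],[round(pix([a+36*np.sin(t),12,54+36*np.cos(t)])[1],1) for t in(-.25,0,.25)])
E
python3 gr.py pics/w2.png
```

```text
green [ 259  111   35   31 1052] [276.14353612 125.72148289]
green edge x at z 89: [575.92140439  13.40002861  89.        ]
green edge x at z 89: [554.8134061   13.19601467  89.        ]
558 pointer tip [307.34821971 135.79256495] ptr base z64 [305.94112992 134.15994499] housing near/far top 203.85731468207914 53.591171289804244 [np.float64(150.1), np.float64(137.6), np.float64(124.5)]
563 pointer tip [307.61181368 128.90231172] ptr base z64 [306.1845193 127.5646718] housing near/far top 198.082606137683 45.97729612282445 [np.float64(143.0), np.float64(130.3), np.float64(117.0)]
568 pointer tip [307.8787771  121.92398207] ptr base z64 [306.43088136 120.88884609] housing near/far top 192.24193559487526 38.263430463516364 [np.float64(135.9), np.float64(123.0), np.float64(109.5)]
```

```bash
sed -i 's/h\[...,0\]<12)&(h\[...,1\]>170)&(h\[...,2\]>120)/h[...,0]<14)\&(h[...,1]>200)\&(h[...,2]>80)/' gr.py; python3 gr.py pics/w2.png | head -4; python3 -m pendant '[[[0.01,0,0.045],0,255],[[0.02,0,0.046],0,255],[[0.02,0,0],0,255],[[0.01,0,0],0,255],[[0.006,0,0],0,255],[[0,0,0],0,255]]';python3 -m pendant '[[[-0.003,0,0],0,255],[[0,0,-0.04],0,255],[[-0.02,0,-0.04],0,255],[[-0.04,0,-0.01],0,255],[[0,0,0],0,255]]'; python3 wh.py pics/w3.png; python3 gr.py pics/w3.png
```

```text
green [ 259  111   35   31 1052] [276.14353612 125.72148289]
green edge x at z 89: [575.92140439  13.40002861  89.        ]
green edge x at z 89: [554.8134061   13.19601467  89.        ]
558 pointer tip [307.34821971 135.79256495] ptr base z64 [305.94112992 134.15994499] housing near/far top 203.85731468207914 53.591171289804244 [np.float64(150.1), np.float64(137.6), np.float64(124.5)]
time_s: 7.45
tool_pos: [569.7, 12.5, 93.9]
ee_rot: [-3.141, -0.003, 0.01]
force: [-0.2, 0.8, 0.8]
grip_width: 0.1
gripper_force: 0.2
time_s: 8.07
tool_pos: [503.1, 11.7, 183.1]
ee_rot: [3.14, 0.001, 0.01]
force: [1.1, 0.2, 0.7]
grip_width: 0.2
gripper_force: 0.0
546 99.3 28 [61. 67. 74.]
549 101.6 120 [46. 51. 59.]
552 102.0 150 [48. 53. 62.]
555 97.5 173 [47. 53. 62.]
558 90.5 113 [43. 49. 91.]
561 90.9 137 [ 37.  45. 146.]
564 90.8 115 [ 36.  44. 146.]
567 91.0 136 [ 35.5  44.5 147. ]
570 91.1 122 [ 36.  45. 147.]
573 91.4 137 [ 36.  45. 148.]
576 91.2 120 [ 36.  45. 148.]
579 91.9 145 [ 38.  45. 119.]
582 98.9 121 [38. 44. 52.]
585 102.2 155 [40. 47. 53.]
588 102.3 154 [47.  53.5 59. ]
591 84.2 114 
[... 228 characters left out ...]
8449328  13.66578234  89.        ]
green edge x at z 89: [588.65035056  13.56527643  89.        ]
558 pointer tip [307.32828969 138.43896689] ptr base z64 [305.91912177 136.612534  ] housing near/far top 206.62256816494838 55.470594313985266 [np.float64(153.1), np.float64(140.5), np.float64(127.3)]
563 pointer tip [307.5942626  131.50738336] ptr base z64 [306.16450964 129.9785761 ] housing near/far top 200.8296738096723 47.788925091664936 [np.float64(145.9), np.float64(133.2), np.float64(119.8)]
568 pointer tip [307.86370748 124.48531609] ptr base z64 [306.41295709 123.26190338] housing near/far top 194.9693238690069 40.00411459984608 [np.float64(138.7), np.float64(125.8), np.float64(112.2)]
```

The extra stroke caught the next ridge, so red is now centred. I'll push back exactly one ridge from the far side to mend it.

```bash
python3 -m pendant '[[[0.054,0,0],0,255],[[0.054,0,0],0,255],[[0,0,0.045],0,255],[[0,0,0.044],0,255],[[-0.01,0,0],0,255],[[-0.01,0,0],0,255],[[-0.01,0,0],0,255],[[-0.009,0,0],0,255],[[-0.0075,0,0],0,255],[[0,0,0],0,255]]';python3 -m pendant '[[[0.0015,0,0],0,255],[[0,0,-0.04],0,255],[[-0.02,0,-0.04],0,255],[[-0.04,0,-0.01],0,255],[[0,0,0],0,255]]'; python3 wh.py pics/w4.png; python3 gr.py pics/w4.png
```

```text
time_s: 9.38
tool_pos: [565.9, 12.4, 94.8]
ee_rot: [3.141, -0.0, 0.01]
force: [1.7, 0.2, 3.1]
grip_width: -0.0
gripper_force: 1.4
time_s: 10.0
tool_pos: [504.4, 12.0, 183.5]
ee_rot: [3.14, 0.005, 0.011]
force: [0.3, 0.5, 0.5]
grip_width: 0.3
gripper_force: 0.0
543 80.1 4 [44.  53.  84.5]
546 83.1 72 [42. 49. 82.]
549 98.3 1 [46. 55. 58.]
552 102.2 119 [44. 51. 54.]
555 102.4 157 [47. 55. 56.]
558 99.0 179 [47. 54. 54.]
561 91.9 122 [55. 93. 51.]
564 91.6 117 [ 63. 121.  52.]
567 91.1 142 [ 64. 121.  52.]
570 91.0 116 [ 65. 122.  52.]
573 90.9 145 [ 65. 122.  52.]
576 90.9 117 [ 66. 124.  52.]
579 90.9 149 [ 67. 125.  53.]
582 92.1 128 [46.5 52.5 48. ]
585 98.6 139 [41. 46. 46.]
588 101.5 153 [45. 48. 49.]
591 100.7 153 [51. 54. 53.]
594 82.4 28 [138.   79.5  49. ]
[506.01330119  11.63639622 183.18161495]
green [ 259  107   36   32 1120] [276.40267857 122.46785714]
green edge x at z 89: [581.51507408  13.34889851  89.        ]
green edge x at z 89: [560.08663608  13.13371249  89.        ]
558 pointer tip [307.63815114 140.00433612] ptr base z64 [306.22131128 138.05658558] housing near/far top 207.71750697302232 57.19668507675636 [np.float64(154.7), np.float64(142.2), np.float64(129.0)]
563 pointer tip [307.91074398 133.10420354] ptr base z64 [306.47294812 131.45069608] housing near/far top 201.95527319656017 49.537703112364966 [np.float64(147.6), np.float64(134.9), np.float64(121.6)]
568 pointer tip [308.18692436 126.11325986] ptr base z64 [306.72774872 124.76175284] housing near/far top 196.12541655894069 41.77495683141578 [np.float64(140.4), np.float64(127.6), np.float64(114.1)]
```

```bash
cat > ax.py <<'E'
from h import *
im,d=get_image("wrist");P=cloud("wrist",d);cv2.imwrite("pics/w5.png",cv2.resize(im[30:210,90:350],(780,540),interpolation=cv2.INTER_CUBIC))
x,y,z=P[...,0],P[...,1],P[...,2]
for y0 in(-9,33):
    s=(abs(y-y0)<5)&(abs(z-64)<5);print(y0,"wall x",np.percentile(x[s],[1,99]),np.percentile(x[s],[1,99]).mean())
h=cv2.cvtColor(im,cv2.COLOR_BGR2HSV);o=(h[...,0]<16)&(h[...,1]>150)&(abs(x-568)<30)&(abs(y-12)<35)&((y<0)|(y>24))
for s in(o&(y<12),o&(y>12)): print("ptr",s.sum(),x[s].min(),x[s].max(),np.percentile(x[s],[5,95]).mean(),y[s].mean(), z[s].max())
s=(abs(x-568)<62)&(abs(y-12)<26)&(z>40)&(z<80);print(cv2.minAreaRect(P[s][:,:2].astype(np.float32)))
s=(abs(y-12)<10)&(abs(x-568)<30)&(z>96);q=P[s];
for c in(555,588): r=q[abs(q[:,0]-c)<9];print("tip",len(r),r[:,0].mean(),np.percentile(r[:,2],90))
E
python3 ax.py
```

```text
-9 wall x [514.50482974 623.56434723] 569.0345884807472
33 wall x [513.61052374 623.67452973] 568.6425267351841
ptr 146 560.1016767247972 577.7951917578638 569.1772450464887 -5.96252417206314 76.88484627252433
ptr 124 559.756348367563 577.4217658207467 568.7191565427729 32.72631605666957 76.67621484854658
((568.4446411132812, 13.650583267211914), (112.52836608886719, 45.160484313964844), 0.4796447455883026)
tip 323 553.1652625267775 101.63410264286988
tip 1285 589.2050393169989 325.3470752752468
```

View pics/w5.png

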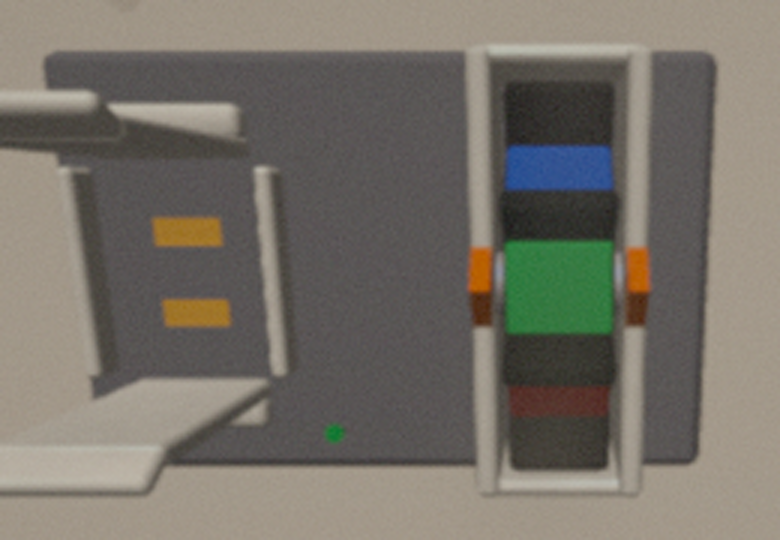

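Green is about 3° past the pointers (green centre at row 286, pointer tip at 291). I nudge it back from the far side.

```bash
python3 -m pendant '[[[0.054,0,0],0,255],[[0.053,0,0],0,255],[[0,0,0.045],0,255],[[0,0,0.044],0,255],[[0,0,0],0,255],[[-0.008,0,0],0,255],[[-0.004,0,0],0,255],[[-0.002,0,0],0,255],[[0,0,0],0,255]]';python3 -m pendant '[[[0.004,0,0],0,255],[[0,0,-0.045],0,255],[[-0.035,0,-0.045],0,255],[[-0.06,0,0],0,255],[[-0.012,0,0],0,255],[[0,0,0],0,255]]'; sed -i 's/w5/w6/' ax.py; python3 ax.py;python3 wh.py pics/w7.png | awk '$2>96||/\[5/'; python3 gr.py pics/w7.png|grep gre
```

```text
time_s: 11.22
tool_pos: [601.4, 12.6, 96.1]
ee_rot: [3.141, -0.002, 0.01]
force: [-0.0, 0.6, -0.6]
grip_width: 0.1
gripper_force: 0.0
time_s: 11.98
tool_pos: [498.2, 11.3, 185.4]
ee_rot: [3.141, -0.002, 0.009]
force: [0.5, 0.5, 0.8]
grip_width: -0.2
gripper_force: 0.0
-9 wall x [514.76746905 623.38952757] 569.0784983058886
33 wall x [514.19655474 623.61911467] 568.9078347075937
ptr 142 560.3889497483364 578.5555701610263 569.1794830307507 -5.99958435884642 76.83886322000961
ptr 153 544.490060899058 577.5115463158832 568.8383136185018 32.85466141196656 81.77502669488172
((569.0125122070312, 13.784674644470215), (113.24085998535156, 45.200679779052734), 0.5803177952766418)
tip 326 553.6379489085396 101.91088757915291
tip 1338 583.1128706714558 328.27732383029587
549 102.4 58 [44. 51. 56.]
552 102.8 125 [46. 53. 54.]
555 102.9 166 [47. 54. 55.]
585 100.2 147 [41. 44. 44.]
588 101.2 153 [45. 49. 50.]
591 100.3 108 [54.  56.5 51.5]
green [ 258  100   36   32 1103] [275.61015413 115.91749773]
green edge x at z 89: [580.35675368  13.79112119  89.        ]
green edge x at z 89: [558.97423988  13.61314562  89.        ]
```

```bash
python3 -m pendant '[[[0.058,0,0],0,255],[[0.056,0,0],0,255],[[0,0,0.045],0,255],[[0,0,0.046],0,255],[[0,0,0],0,255],[[-0.008,0,0],0,255],[[-0.004,0,0],0,255],[[-0.001,0,0],0,255],[[0,0,0],0,255]]';python3 -m pendant '[[[0.004,0,0],0,255],[[0,0,-0.045],0,255],[[-0.035,0,-0.045],0,255],[[-0.06,0,0],0,255],[[-0.012,0,0],0,255],[[0,0,0],0,255]]'; python3 wh.py pics/w8.png | awk '$2>96||/\[5/'; python3 gr.py pics/w8.png|grep gre
```

```text
time_s: 13.2
tool_pos: [600.4, 13.0, 96.1]
ee_rot: [-3.141, -0.004, 0.01]
force: [0.7, 0.4, 4.1]
grip_width: -0.0
gripper_force: 1.9
time_s: 13.95
tool_pos: [495.7, 11.1, 184.0]
ee_rot: [3.141, -0.0, 0.009]
force: [0.2, -0.2, -0.7]
grip_width: -0.2
gripper_force: 0.0
549 102.1 31 [43. 50. 64.]
552 103.2 131 [45. 52. 55.]
555 103.1 166 [47.  55.  56.5]
558 98.8 155 [46. 54. 56.]
585 99.4 153 [39. 44. 43.]
588 101.4 154 [44. 48. 48.]
591 101.5 123 [48. 52. 52.]
green [ 257   94   37   33 1119] [275.04736372 109.84807864]
green edge x at z 89: [581.26907947  13.85193484  89.        ]
green edge x at z 89: [559.560563    13.68423705  89.        ]
```

```bash
python3 - <<'E'
import cv2,numpy as np
for n in(2,3,4,7,8):
    im=cv2.imread(f"pics/w{n}.png");h=cv2.cvtColor(im,cv2.COLOR_BGR2HSV).astype(int)
    o=(h[...,0]<15)&(h[...,1]>190)&(h[...,2]>60);o[180:]=0;o[:,:240]=0;o[:,320:]=0
    mid=np.arange(560);ro=np.nonzero((o[:,240:268].sum(1)>=3))[0];ro2=np.nonzero((o[:,296:320].sum(1)>=3))[0]
    prof=im[60:180,265:290].astype(float).mean(1);sat=prof.max(1)-prof.min(1)
    # field band edges with subpixel: channel (G for green, R for red)
    ch=prof[:,2]-prof[:,0] if n==3 else prof[:,1]-prof[:,2]
    lo=ch>ch.max()/2;i=np.nonzero(lo)[0];i=i[(i>20)&(i<95)]
    def sub(a,b): return a+(ch.max()/2-ch[a])/(ch[b]-ch[a])*(b-a)
    e0,e1=sub(i[0]-1,i[0]),sub(i[-1],i[-1]+1)
    print(n,"ptr",ro.min() if len(ro) else 0,ro.max() if len(ro) else 0,ro2.min() if len(ro2) else 0,ro2.max() if len(ro2) else 0,"field",e0+60,e1+60,(e0+e1)/2+60)
E
```

```text
2 ptr 121 121 108 121 field 110.69933184855233 140.85513078470825 125.77723131663029
3 ptr 110 139 110 123 field 108.61956521739131 139.86600719424462 124.24278620581795
4 ptr 111 130 111 128 field 106.96300448430493 138.07640750670242 122.51970599550367
7 ptr 105 126 105 118 field 100.2981755986317 131.44800483675937 115.87309021769553
8 ptr 99 117 99 113 field 94.16840882694541 125.84049930651872 110.00445406673207
```

```bash
python3 -m pendant '[[[0.059,0,0],0,255],[[0.058,0,0],0,255],[[0,0,0.045],0,255],[[0,0,0.046],0,255],[[0,0,0],0,255],[[-0.008,0,0],0,255],[[-0.005,0,0],0,255],[[-0.003,0,0],0,255],[[0,0,0],0,255]]';python3 -m pendant '[[[0.004,0,0],0,255],[[0,0,-0.045],0,255],[[-0.035,0,-0.045],0,255],[[-0.06,0,0],0,255],[[-0.004,0,0],0,255],[[0,0,0],0,255]]'; cat > rel.py <<'E'
from h import *
import sys
im,d=get_image("wrist");cv2.imwrite(sys.argv[1],im);h=cv2.cvtColor(im,cv2.COLOR_BGR2HSV).astype(int)
o=(h[...,0]<15)&(h[...,1]>190)&(h[...,2]>60);o[180:]=0;o[:,:240]=0;o[:,320:]=0
ro=np.nonzero(o[:,240:320].sum(1)>=3)[0]
p=im[60:180,265:290].astype(float).mean(1);ch=p[:,1]-p[:,2];t=ch.max()/2;i=np.nonzero(ch>t)[0]
e0=i[0]-1+(t-ch[i[0]-1])/(ch[i[0]]-ch[i[0]-1]);e1=i[-1]+(t-ch[i[-1]])/(ch[i[-1]+1]-ch[i[-1]])
print("field",e0+60,e1+60,"ptr top",ro.min(),"diff",(e0+e1)/2+60-ro.min())
E
python3 rel.py pics/w9.png
```

```text
time_s: 15.12
tool_pos: [599.9, 13.0, 95.9]
ee_rot: [-3.141, -0.008, 0.009]
force: [4.2, 1.1, 6.2]
grip_width: 0.3
gripper_force: 3.4
time_s: 15.88
tool_pos: [501.1, 11.1, 182.6]
ee_rot: [3.141, 0.002, 0.009]
force: [-0.2, -0.4, -0.0]
grip_width: -0.1
gripper_force: 0.0
field 106.38048245614036 137.56004901960785 ptr top 107 diff 14.9702657378741
```

The wheel is on green now (difference 15.0 px, centred ≈14.4). Going to the pack.

```bash
python3 -m pendant '[[[0.011,0.0493,-0.01],0,0],[[0.011,0.0493,-0.01],0,0],[[0.011,0.0493,-0.01],0,0],[[0.011,0.0493,-0.01],0,0],[[0.011,0.0493,-0.01],0,0],[[0.011,0.0493,-0.01],0,0],[[0,0,0],-10,0],[[0,0,0],-10,0],[[0,0,0],-10,0],[[0,0,0],-10,0]]' >/dev/null;python3 -m pendant '[[[0,0,0],-10,0],[[0,0,0],-10,0],[[0,0,0],-10,0],[[0,0,0],-9,0],[[0,0,0],0,0]]'; python3 - <<'E'
from h import *
from fit import rect
im,d=get_image("wrist");cv2.imwrite("pics/p0.png",im);P=cloud("wrist",d);print(get_obs()["tool_pos"],get_obs()["ee_rot"])
h=cv2.cvtColor(im,cv2.COLOR_BGR2HSV);x,y,z=P[...,0],P[...,1],P[...,2]
b=(abs(x-570)<60)&(abs(y+285)<60)
s=b&(z>107)&(z<118);print("cheeks",s.sum(),cv2.minAreaRect(P[s][:,:2].astype(np.float32)))
blue=(h[...,0]>100)&(h[...,0]<130)&(h[...,1]>130)
s=b&blue&(abs(z-10)<5);print("plate",cv2.minAreaRect(P[s][:,:2].astype(np.float32)))
s=b&~blue&(abs(z-106)<5);s=cv2.erode(s.astype(np.uint8),np.ones((3,3)))>0;print("pack",s.sum(),cv2.minAreaRect(P[s][:,:2].astype(np.float32)),np.median(z[s]))
E
```

```text
time_s: 17.8
tool_pos: [571.7, -284.2, 242.2]
ee_rot: [-3.141, -0.002, 1.386]
force: [0.1, 0.0, 0.1]
grip_width: 85.3
gripper_force: 0.0
[ 571.49384368 -284.15324286  242.25685191] [-3.14133594e+00 -1.26865794e-03  1.38477142e+00]
cheeks 1313 ((570.0757446289062, -283.7585754394531), (69.40995788574219, 51.751625061035156), 78.52243041992188)
plate ((571.48681640625, -279.8878173828125), (73.66366577148438, 86.99652099609375), 78.32176971435547)
pack 2882 ((568.9063720703125, -287.925537109375), (50.92305374145508, 55.2750358581543), 78.01329803466797) 106.21958162536964
```

View pics/p0.png

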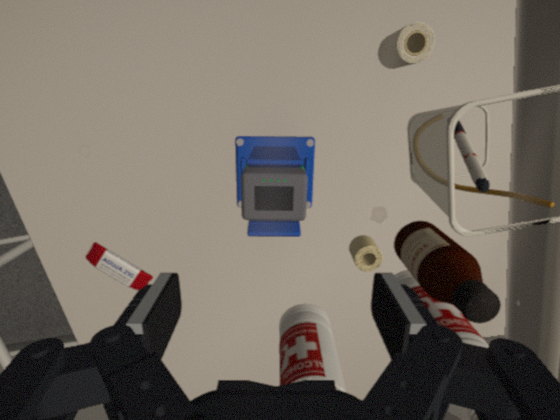

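The pack (275,190) sits in the holder, aligned with the jaws. Descend and grip.

```bash
python3 -m pendant '[[[0,-0.0015,0.05],1.2,0],[[0,0,0.05],0,0],[[0,0,0.05],0,0],[[0,0,0.032],0,0],[[0,0,0],0,160],[[0,0,0],0,200],[[0,0,0],0,255],[[0,0,0],0,255],[[0,0,0],0,255],[[0,0,0],0,255]]'
```

```text
time_s: 19.1
tool_pos: [569.6, -283.4, 61.6]
ee_rot: [3.141, 0.0, 1.367]
force: [-0.3, 0.3, 0.8]
grip_width: 57.3
gripper_force: 65.0
```

```bash
python3 -m pendant '[[[0,0,-0.01],0,255],[[0,0,-0.02],0,255],[[0,0,-0.04],0,255],[[0,0,-0.055],0,255],[[0,0,-0.02],0,255],[[0,0,0],0,255]]'
```

```text
time_s: 19.85
tool_pos: [571.2, -283.1, 209.8]
ee_rot: [3.135, 0.001, 1.368]
force: [-0.8, 1.1, -3.2]
grip_width: 57.3
gripper_force: 65.2
```

```bash
python3 -m pendant '[[[0,0,0],-6,255],[[0,0,0],-6,255],[[0.051,-0.024,0],0,255],[[0.051,-0.024,0],0,255],[[0.051,-0.024,0],0,255],[[0,0,0.05],0,255],[[0,0,0.05],0,255],[[0,0,0.04],0,255],[[0,0,0.01],0,255],[[0,0,0],0,255]]'
```

```text
time_s: 21.1
tool_pos: [496.1, -130.4, 55.8]
ee_rot: [-3.141, -0.001, 1.577]
force: [-0.3, -0.2, -2.6]
grip_width: 57.3
gripper_force: 65.6
```

```bash
python3 -m pendant '[[[0,0,0.002],0,255],[[0,0,0.001],0,255],[[0,0,0.001],0,255],[[0,0,0],0,255]]'
```

```text
time_s: 21.6
tool_pos: [496.5, -130.8, 52.2]
ee_rot: [3.141, 0.0, 1.577]
force: [0.1, 1.1, -2.7]
grip_width: 57.0
gripper_force: 65.6
```

```bash
python3 -m pendant '[[[0,0,0.001],0,255],[[0,0,0.001],0,255],[[0,0,0],0,255]]'
```

```text
time_s: 21.98
tool_pos: [496.6, -130.7, 51.5]
ee_rot: [3.142, 0.001, 1.577]
force: [-3.2, 0.2, 8.7]
grip_width: 57.4
gripper_force: 67.1
```

```bash
python3 -m pendant '[[[0,0,0],0,150],[[0,0,0],0,0],[[0,0,0],0,0],[[0,0,0],0,0],[[0,0,-0.03],0,0],[[0,0,-0.055],0,0],[[0,0,-0.055],0,0],[[0,0,-0.045],0,0],[[0,0,0],10,0],[[0,0,0],10,0]]' >/dev/null; python3 -m pendant '[[[0,0,0],10,0],[[0,0,0],10,0],[[0,0,0],10,0],[[0,0,0],10,0],[[0,0,0],10,0],[[0,0,0],10,0],[[0,0,0],10,0],[[0,0,0],0,0]]'; cat > pk.py <<'E'
from h import *
im,d=get_image("wrist");cv2.imwrite("pics/p1.png",im);P=cloud("wrist",d);print(get_obs()["tool_pos"],get_obs()["ee_rot"])
x,y,z=P[...,0],P[...,1],P[...,2]
s=(abs(x-497)<60)&(abs(y+131)<60)&(abs(z-96)<4);s=cv2.morphologyEx(s.astype(np.uint8),cv2.MORPH_OPEN,np.ones((3,3)))>0
print("pack",s.sum(),cv2.minAreaRect(P[s][:,:2].astype(np.float32)),np.median(z[s]))
E
python3 pk.py
```

```text
time_s: 24.22
tool_pos: [496.3, -130.5, 234.9]
ee_rot: [3.141, 0.0, 0.009]
force: [0.7, -0.3, 0.3]
grip_width: 85.5
gripper_force: 0.0
[ 496.35858713 -130.45469821  234.86330858] [3.14157485e+00 2.05502395e-04 9.51191868e-03]
pack 3004 ((497.9086608886719, -131.320068359375), (56.01457977294922, 43.579803466796875), 0.24380537867546082) 96.02362150023191
```

```bash
python3 -m pendant '[[[0.0005,0.0005,0.05],0,0],[[0,0,0.05],0,0],[[0,0,0.05],0,0],[[0,0,0.0344],0,0],[[0,0,0],0,160],[[0,0,0],0,200],[[0,0,0],0,255],[[0,0,0],0,255],[[0,0,0],0,255],[[0,0,0],0,255]]'
```

```text
time_s: 25.52
tool_pos: [498.8, -131.6, 52.6]
ee_rot: [3.14, -0.004, 0.006]
force: [-0.9, -0.5, 6.8]
grip_width: 43.4
gripper_force: 62.4
```

```bash
python3 -m pendant '[[[0,0,-0.01],0,255],[[0,0,-0.04],0,255],[[0,0,-0.05],0,255],[[0,0,-0.05],0,255],[[0,-0.045,0],0,255],[[0,-0.045,0],0,255],[[0,-0.045,0],0,255],[[0,-0.045,0],0,255],[[0,0,0],0,255]]'; cat > bay.py <<'E'
from h import *
im,d=get_image("wrist");cv2.imwrite("pics/b0.png",im);P=cloud("wrist",d);o=get_obs();print(o["tool_pos"],o["ee_rot"])
x,y,z=P[...,0],P[...,1],P[...,2];b=(x>500)&(x<640)
s=b&(abs(y-125)<40)&(z>104)&(z<118);s=cv2.morphologyEx(s.astype(np.uint8),cv2.MORPH_OPEN,np.ones((2,2)))>0
q=P[s]; 
for c in(530,608): 
    r=q[abs(q[:,0]-c)<25]; print("cheek",len(r),np.percentile(r,[1,99],axis=0).round(1).tolist())
print("cheeks",cv2.minAreaRect(q[:,:2].astype(np.float32)))
for y0 in(-9,33):
    s=(abs(y-y0)<6)&(abs(z-64)<5);print("wall x",np.percentile(x[s],[1,99]),np.percentile(x[s],[1,99]).mean())
s=b&(abs(y-12)<30)&(z>58)&(z<70);print("housing y",np.percentile(y[s],[1,99]),cv2.minAreaRect(P[s][:,:2].astype(np.float32)))
s=(abs(x-568)<18)&(abs(y-125)<38)&(abs(z-26)<5);print("lips",s.sum(),np.percentile(y[s],[1,50,99]) if s.any() else 0)
s=(abs(z-10)<3)&(x>490)&(x<650)&(abs(y-64)<115);print("plate",cv2.minAreaRect(P[s][:,:2].astype(np.float32)))
E
python3 bay.py
```

```text
time_s: 26.65
tool_pos: [494.1, 55.0, 200.8]
ee_rot: [-3.138, 0.001, 0.016]
force: [-0.5, -0.9, -3.0]
grip_width: 43.4
gripper_force: 62.2
[494.57708696  51.36548433 200.49818577] [-3.14125197e+00  1.24638321e-03  1.19437015e-02]
cheek 589 [[525.3, 100.5, 103.6], [531.9, 139.9, 112.8]]
cheek 854 [[601.0, 100.8, 101.9], [607.8, 140.8, 113.0]]
cheeks ((544.9666748046875, 127.81333923339844), (89.7827377319336, 134.12852478027344), 57.13570785522461)
wall x [512.29963394 622.97221456] 567.6359242541691
wall x [513.57241229 622.40563785] 567.9890250691399
housing y [-12.85091667  31.90456277] ((567.6402587890625, 9.283941268920898), (113.66211700439453, 45.37267303466797), 0.24366843700408936)
lips 491 [ 90.63144058 146.57909833 151.14730157]
plate ((567.4055786132812, 61.07848358154297), (123.25589752197266, 194.82476806640625), 0.1928747296333313)
```

View pics/b0.png

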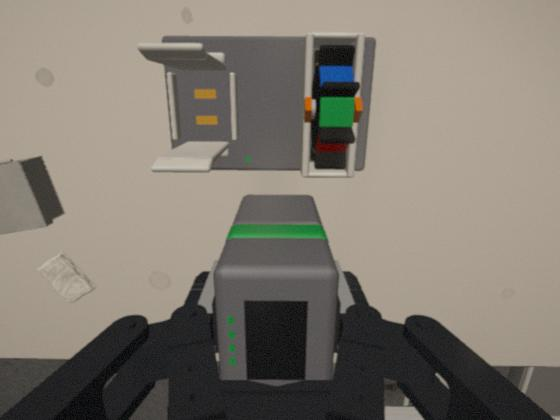

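Pack is held upright; bay clear at (205,107). I move in front of it, settle, and measure once more.

```bash
python3 -m pendant '[[[0,-0.04,0],0,255],[[0,-0.033,0],0,255],[[0,0,0],0,255],[[0,0,0],0,255],[[0,0,0],0,255]]'; python3 bay.py
```

```text
time_s: 27.32
tool_pos: [495.6, 119.5, 200.2]
ee_rot: [3.14, 0.001, 0.003]
force: [1.0, 0.6, -3.9]
grip_width: 43.5
gripper_force: 62.5
[495.55284128 119.8956579  200.31564759] [3.14047250e+00 4.94206197e-04 3.09141055e-03]
cheek 597 [[525.1, 104.9, 104.6], [531.4, 145.2, 113.5]]
cheek 844 [[600.1, 98.5, 10.6], [612.1, 146.1, 113.6]]
cheeks ((558.920166015625, 126.67524719238281), (120.49009704589844, 60.851715087890625), 0.39755842089653015)
wall x [512.21734094 622.92495861] 567.5711497744003
wall x [512.94836962 622.37560156] 567.6619855914186
housing y [-7.43485706 37.19541959] ((567.3391723632812, 14.581055641174316), (112.94277954101562, 45.853904724121094), 0.3587479889392853)
lips 464 [ 95.95573319 151.66913733 156.58697335]
plate ((566.7487182617188, 84.57795715332031), (123.38591003417969, 159.01168823242188), 0.5497570633888245)
```

```bash
python3 -m pendant '[[[0.036,-0.0062,0],0,255],[[0.0352,0,0],0,255],[[0,0,0],0,255],[[0,0,0.034],0,255],[[0,0,0],0,255],[[0,0,0],0,255]]'; python3 - <<'E'
from h import *
for _ in range(3): o=get_obs();print(o["tool_pos"].round(1) if hasattr(o["tool_pos"],"round") else o["tool_pos"]);i=get_image("wrist")
cv2.imwrite("pics/b1.png",i[0])
E
```

```text
time_s: 28.12
tool_pos: [566.5, 128.2, 167.4]
ee_rot: [3.142, -0.001, 0.006]
force: [0.3, 0.6, -2.7]
grip_width: 43.1
gripper_force: 62.2
[566.5 128.2 167.4]
[567.  128.6 168. ]
[567.2 128.7 168.2]
```

View pics/b1.png

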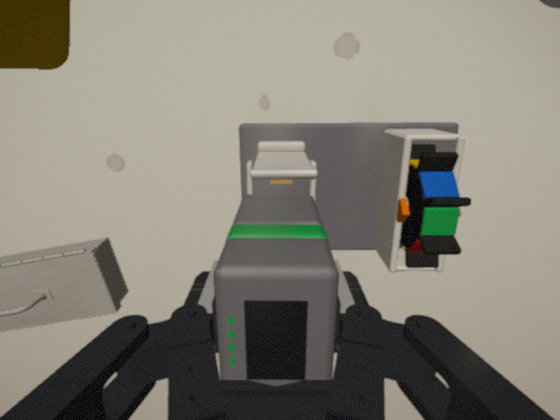

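```bash
python3 - <<'E'
from h import *
im,d=get_image("wrist");P=cloud("wrist",d);o=get_obs();print(o["tool_pos"],o["ee_rot"])
x,y,z=P[...,0],P[...,1],P[...,2]
s=(x>560)&(x<640)&(abs(y-126)<45)&(abs(z-112)<6);q=P[s];print("far cheek",len(q),np.percentile(q,[1,50,99],axis=0).round(1).tolist())
s=(x>560)&(x<600)&(abs(y-126)<45)&(abs(z-26)<5);q=P[s];print("lips",len(q),np.percentile(q[:,1],[1,99]))
s=(x>480)&(x<640)&(abs(y-12)<40)&(abs(z-64)<5);print("housing",cv2.minAreaRect(P[s][:,:2].astype(np.float32)))
s=(x>560)&(abs(x-580)<25)&(abs(y-126)<40)&(z>118)&(z<230);q=P[s]
for a in(125,150,175,200): r=q[abs(q[:,2]-a)<8];print("packface",a,len(r),np.percentile(r,[2,50,98],axis=0)[:,:2].round(1).tolist() if len(r) else 0)
E
```

```text
[567.11202175 128.80936583 167.95412394] [-3.14114036e+00 -2.31771207e-03  6.17649767e-03]
far cheek 598 [[601.4, 106.0, 106.5], [605.2, 126.1, 111.4], [607.6, 146.2, 113.3]]
lips 301 [ 95.50261887 156.39408923]
housing ((567.5155639648438, 14.193267822265625), (112.56155395507812, 45.485511779785156), 0.6420195698738098)
packface 125 457 [[593.3, 109.7], [594.5, 129.7], [594.9, 149.7]]
packface 150 813 [[593.4, 109.9], [594.5, 129.8], [595.0, 149.9]]
packface 175 1576 [[574.4, 97.6], [594.5, 130.3], [595.2, 163.1]]
packface 200 3675 [[564.7, 97.0], [594.2, 130.3], [595.1, 163.6]]
```

```bash
python3 -m pendant '[[[0.0012,0.0034,0],0,255],[[0,0,0],0,255],[[0,0,0.008],0,255],[[0,0,0.008],0,255],[[0,0,0.008],0,255],[[0,0,0.01],0,255],[[0,0,0.01],0,255],[[0,0,0.01],0,255],[[0,0,0],0,255]]'
```

```text
time_s: 29.45
tool_pos: [566.9, 124.7, 111.3]
ee_rot: [3.141, 0.002, 0.006]
force: [-0.5, 0.0, -2.9]
grip_width: 43.5
gripper_force: 62.2
```

```bash
python3 -m pendant '[[[0,0,0.012],0,255],[[0,0,0.01],0,255],[[0,0,0.005],0,255],[[0,0,0],0,255]]'; python3 - <<'E'
from h import *
im,d=get_image("wrist");P=cloud("wrist",d);o=get_obs();print(o["tool_pos"])
x,y,z=P[...,0],P[...,1],P[...,2]
s=(x>560)&(x<625)&(abs(y-126)<45)&(abs(z-112)<6);q=P[s];print("far cheek",len(q),np.percentile(q,[1,50,99],axis=0).round(1).tolist())
s=(x>570)&(x<600)&(abs(y-126)<45)&(abs(z-26)<5);q=P[s];print("lips",len(q),np.percentile(q[:,1],[1,99]) if len(q) else 0)
s=(abs(x-580)<25)&(abs(y-126)<40)&(abs(z-113)<14);q=P[s];q=q[(q[:,0]<598)];print("pack",np.percentile(q,[2,50,98],axis=0)[:,:2].round(1).tolist())
E
```

```text
time_s: 29.95
tool_pos: [567.3, 124.9, 84.9]
ee_rot: [3.141, 0.001, 0.006]
force: [-1.3, -0.8, -2.9]
grip_width: 43.5
gripper_force: 62.3
[567.6821282  125.13689498  85.43908601]
far cheek 3587 [[574.8, 92.2, 106.2], [595.4, 126.4, 112.3], [608.2, 161.2, 117.8]]
lips 230 [ 95.9036182  156.52663612]
pack [[562.6, 93.2], [594.7, 127.1], [595.7, 160.3]]
```

```bash
python3 -m pendant '[[[0,0,0.007],0,255],[[0,0,0.007],0,255],[[0,0,0.005],0,255],[[0,0,0.002],0,255],[[0,0,0],0,255]]'
```

```text
time_s: 30.62
tool_pos: [567.6, 125.1, 64.4]
ee_rot: [3.142, 0.0, 0.006]
force: [0.0, -0.3, -3.3]
grip_width: 43.4
gripper_force: 62.3
```

```bash
python3 -m pendant '[[[0,0,0.001],0,255],[[0,0,0.001],0,255],[[0,0,0],0,255]]';python3 -m pendant '[[[0,0,0.001],0,255],[[0,0,0],0,255]]'
```

```text
time_s: 31.0
tool_pos: [567.9, 125.2, 62.8]
ee_rot: [-3.142, -0.0, 0.006]
force: [0.5, 0.4, -1.9]
grip_width: 43.7
gripper_force: 62.4
time_s: 31.25
tool_pos: [567.9, 125.2, 62.7]
ee_rot: [3.141, -0.001, 0.006]
force: [-2.9, -1.0, 4.7]
grip_width: 43.2
gripper_force: 63.1
```

```bash
python3 -m pendant '[[[0,0,0.0005],0,255],[[0,0,0],0,180],[[0,0,0],0,90],[[0,0,0],0,0],[[0,0,0],0,0],[[0,0,-0.02],0,0],[[0,0,-0.05],0,0],[[0,0,-0.06],0,0],[[-0.05,0,-0.04],0,0],[[-0.03,0.03,0],0,0]]'; python3 -m pendant '[[[0,0.035,0],0,0],[[0,0,0],0,0],[[0,0,0],0,0]]';python3 - <<'E'
from h import *
im,d=get_image("wrist");cv2.imwrite("pics/f.png",im);P=cloud("wrist",d);o=get_obs();print(o["tool_pos"])
x,y,z=P[...,0],P[...,1],P[...,2]
s=(abs(x-567)<25)&(abs(y-126)<18)&(z>90);print("pack top z",np.percentile(z[s],[5,50,95]))
E
```

```text
time_s: 32.5
tool_pos: [489.4, 99.3, 234.1]
ee_rot: [-3.138, -0.008, 0.014]
force: [0.8, -1.5, 0.1]
grip_width: 85.2
gripper_force: 0.0
time_s: 32.88
tool_pos: [489.3, 60.3, 230.1]
ee_rot: [-3.141, -0.0, 0.006]
force: [-0.5, 0.4, -0.6]
grip_width: 85.4
gripper_force: 0.0
[489.28186572  60.87924129 230.12300101]
pack top z [105.02188725 106.2609719  107.6368501 ]
```

View pics/f.png

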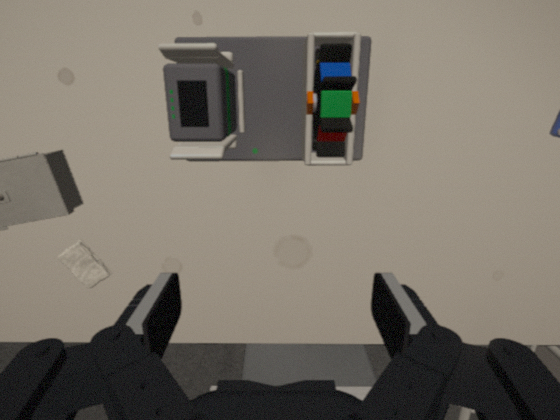

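The pack is seated in the bay (200,103): its top is at 106 mm, as expected. Green (336,103) is level with the pointers (310/355,102). Handing in.

```bash
python3 -c "
from rig import *
print(hand_in())"
```

```text
the job is handed in; nothing more can be done
None
```

The job is handed in after about 33 s of robot time: the wheel is on green within about 1° by camera, and the pack was set down, regripped by its other two faces and lowered gently to the bay floor. One push overshot to red and I rolled the wheel back one ridge; no move came near the bystanders, though I did not re-measure them at the end.

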